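# Sweep the counted jars down the spout

### The arm

A 6-joint arm with a two-finger parallel gripper is mounted at the origin on the work surface. World frame = base frame: x ahead of the robot, y to its left, z up, the work surface at z = 0. Lengths are in m, angles in rad, forces in N, time in s.
With the tool pointing down it reaches from about 0.3 to 1 m from the base axis. Payload 5.1 kg.
Tool frame: the origin (TCP) lies between the finger pads; the fingertips stand 8 mm ahead of it and the grasp point (between the pads) lies 11 mm behind it; z points along the fingers, y is the line along which they close (so a half turn about z gives the same grasp; the last joint's range is limited). The gripper opens to 95 mm and grips with 3 to 60 N. Pads are 20 mm wide; open, the fingers measure 119 mm over their backs; the gripper's body (75 mm by 180 mm) begins 59 mm behind the grasp point.
Start: joints at [-1.264, 0.124, 1.65, -0, 1.367, -0.083], TCP at [0.247, -0.601, 0.223] pointing down, gripper open.
Joint ranges: [-2.61, 2.61], [-1.02, 2.33], [0.03, 2.71], [-1.35, 4.49], [0.32, 2.68], [-2.91, 2.91]. Speed limits (rad/s): [2.57, 2.57, 3.14, 3.14, 3.14, 3.14].

### API

Orientations are given as a unit quaternion [x, y, z, w].
In Python, from rig import ctrl gives the robot as it stands.
- The arm moves only by the tool arm_command, never from a script. Its argument "increments" is a list of rows, each a list of 3 entries, a list of its own where there are three numbers: the shift along the tool's x, y, z in mm, then the turn, a rotation vector about the tool's x, y, z in rad, then the finger opening in mm, from 0 to 95.1. In form: [[[dx, dy, dz], [rx, ry, rz], gripper], ...]. A call has 1 to 20 rows; each row is the pose to reach, as a shift and turn from the pose commanded when the call began, along the tool's axes at that moment; what a row does not reach only later rows make up. A row lasts 1/12 s, in which the tool goes at most 41.7 mm and 7.16 degrees, less where a joint would pass 70% of its speed; a pose out of reach is approached as far as the arm can. A call with a gripper value outside its range is refused whole. The fingers move at their own pace and stop on an object; the grip force is fixed at half the most. Time passes only in rows, so rows that repeat a pose let the fingers close. It gives the time, the measured TCP pose, the force, the opening and the grip force at its end, in the units of the state.
- ctrl.state(): the state, without advancing time (a new reading comes with each control period).
- ctrl.camera(name): name is "side" or "top"; returns (picture, depth): 420x560x3 uint8, red, green, blue; 420x560 float32, m along the optical axis (not along the pixel's ray), 0 where there is no reading.
- ctrl.camera_info(name): a dict with "fovy" (degrees; the focal length in pixels is half the picture's height over the tangent of half this angle, whatever the lens; pixels are square), "cx", "cy" (the principal point, pixels), "R" (3x3) and "t" (3): a world point X has camera coordinates R X + t. Camera axes: x right, y down, z forward; pixel columns grow to the right and rows downward; lengths in m; the calibration is good to about 2 mm. A picture is of the moment at which its call begins. camera_info takes no time and is no camera call.
- ctrl.sign_off(): hands the job in; it is judged then, once.
The state is a dict: "time_s": time; "q": joint angles; "dq": joint speeds; "joint_torque": joint torques, N m; "ee_pos": TCP position; "eef_rot": TCP orientation; "wrist_force": force on the tool from outside, world axes, zero at the start; "moment": the same for the moment, N m; "grip_width": opening from 0.0 (shut) to 1.0 (fully open); "finger_force": force on a finger pad.
Only numpy, scipy, OpenCV 4.12 (cv2) and the standard library are available. Lean on these libraries where they do the work, as an engineer would, in place of code of your own. Each camera call takes 0.05 s, during which the arm holds its last target. There are 200 camera calls.

### The job

The count is done: sweep all five small jars along the counting tray and off its spout, so that they slide down into the red bin under it. Only push them along the deck with the fingertips, never pick one up, and leave the big jar and the white vial standing where they are on the tray. Do not disturb the other things on the bench, and finish with the hand clear.

Things in the scene. Friction and masses are not known exactly. Their poses are not given: they have to be found in the camera images.
- tray: fixed steel counting tray on legs. Smooth level deck, top face 110 mm above the bench. Origin on the bench; own x across, y along it, spout at the -y end. Deck inside: x -110 to 110 mm, y -190 (spout edge) to 209. Rims 25 mm high on both long sides and the +y end; from y = -101 to -161 slanting rims narrow the deck to the spout
- spout (a point): middle of the spout's edge at deck height, tray axes. The spout is 110 mm wide between straight 25 mm high cheeks (tray x -55 to 55 mm). It has no rim at this edge: the deck ends and drops as a 50 degree apron, 42 mm long, down which jars slide by themselves into the bin (-y points out over it)
- bin: the red picking bin under the spout, fixed in place: 170 mm long (along the tray's x), 110 mm wide, 75 mm high, one end wall lower (44 mm), walls 3 mm, open on top. Origin: centre of its underside; its x and y run along the tray's, turned half round
- jar1: one of five alike small screw-lid jars: upright round tub, clear with a flat dark lid, 32 mm diameter, 22 mm high, about 18 g, standing on the tray's deck at the start. Loose; slides when pushed. Origin: centre of its underside, z up; they may be in any order
- jar2: one of five alike small screw-lid jars: upright round tub, clear with a flat dark lid, 32 mm diameter, 22 mm high, about 18 g, standing on the tray's deck at the start. Loose; slides when pushed. Origin: centre of its underside, z up; they may be in any order
- jar3: one of five alike small screw-lid jars: upright round tub, clear with a flat dark lid, 32 mm diameter, 22 mm high, about 18 g, standing on the tray's deck at the start. Loose; slides when pushed. Origin: centre of its underside, z up; they may be in any order
- jar4: one of five alike small screw-lid jars: upright round tub, clear with a flat dark lid, 32 mm diameter, 22 mm high, about 18 g, standing on the tray's deck at the start. Loose; slides when pushed. Origin: centre of its underside, z up; they may be in any order
- jar5: one of five alike small screw-lid jars: upright round tub, clear with a flat dark lid, 32 mm diameter, 22 mm high, about 18 g, standing on the tray's deck at the start. Loose; slides when pushed. Origin: centre of its underside, z up; they may be in any order
- big_jar: the one big jar of the same make: 44 mm diameter, 38 mm high, about 60 g, loose, standing on the tray among the small jars. Origin: centre of its underside, z up. It stays
- vial: upright white pop-top vial, 30 mm diameter, 45 mm high, 30 g, loose, standing on the tray's deck near the end away from the spout (its small lid tab sticks out 7 mm more). Origin: centre of its underside, z up. It stays
- label_roll: bystander: roll of labels lying on the bench on the robot's side of the tray, 76 mm diameter, 50 mm high; origin at the centre of its underside
- marker: bystander: marker pen lying on the bench to the left of the tray, 130 mm long (along its y), 16 mm thick; origin under its middle
- tally: bystander: small round steel hand counter on the bench, 48 mm diameter, 26 mm high (button to 35); origin under its middle
- carton: bystander: small carton on the bench beyond the tray, 70 x 110 x 60 mm high; origin at the centre of its underside
- spray: bystander: white bottle standing on the bench to the left of the tray, 52 mm diameter, 130 mm high; origin at the centre of its underside
Things that resemble listed ones, but are neither listed nor needed, are in the scene too. What is shaped like the jar3 but brown or turquoise is not meant.

How it is judged:
At the end, for the whole second after the job is handed in: All five small jars lie inside the bin under the spout (in any attitude, origin within its walls and less than 60 mm above its underside), and the big jar and the vial still stand on the tray, each within 30 mm of where it began (x of jar1 in the frame of bin between -0.085 and 0.085 m and y of jar1 in the frame of bin between -0.055 and 0.055 m and z of jar1 in the frame of bin between -0.01 and 0.06 m and x of jar2 in the frame of bin between -0.085 and 0.085 m and y of jar2 in the frame of bin between -0.055 and 0.055 m and z of jar2 in the frame of bin between -0.01 and 0.06 m and x of jar3 in the frame of bin between -0.085 and 0.085 m and y of jar3 in the frame of bin between -0.055 and 0.055 m and z of jar3 in the frame of bin between -0.01 and 0.06 m and x of jar4 in the frame of bin between -0.085 and 0.085 m and y of jar4 in the frame of bin between -0.055 and 0.055 m and z of jar4 in the frame of bin between -0.01 and 0.06 m and x of jar5 in the frame of bin between -0.085 and 0.085 m and y of jar5 in the frame of bin between -0.055 and 0.055 m and z of jar5 in the frame of bin between -0.01 and 0.06 m and not (distance of any of big_jar, vial from where it was at the start of the episode above 0.03 m or angle between any of big_jar, vial's own z axis and vertical above 0.3 rad)); the robot touches nothing.
It fails at once if a small jar was lifted: its underside more than 25 mm above the tray's deck (height (world z) of any of jar1, jar2, jar3, jar4, jar5 above 0.135 m).
It fails at once if a small jar went off the tray somewhere other than into the bin ((height (world z) of jar1 below 0.06 m and (x of jar1 in the frame of bin above 0.1 m or x of jar1 in the frame of bin below -0.1 m or y of jar1 in the frame of bin above 0.07 m or y of jar1 in the frame of bin below -0.07 m)) or (height (world z) of jar2 below 0.06 m and (x of jar2 in the frame of bin above 0.1 m or x of jar2 in the frame of bin below -0.1 m or y of jar2 in the frame of bin above 0.07 m or y of jar2 in the frame of bin below -0.07 m)) or (height (world z) of jar3 below 0.06 m and (x of jar3 in the frame of bin above 0.1 m or x of jar3 in the frame of bin below -0.1 m or y of jar3 in the frame of bin above 0.07 m or y of jar3 in the frame of bin below -0.07 m)) or (height (world z) of jar4 below 0.06 m and (x of jar4 in the frame of bin above 0.1 m or x of jar4 in the frame of bin below -0.1 m or y of jar4 in the frame of bin above 0.07 m or y of jar4 in the frame of bin below -0.07 m)) or (height (world z) of jar5 below 0.06 m and (x of jar5 in the frame of bin above 0.1 m or x of jar5 in the frame of bin below -0.1 m or y of jar5 in the frame of bin above 0.07 m or y of jar5 in the frame of bin below -0.07 m))).
It fails at once if the big jar or the vial was moved more than 30 mm, tipped over or lifted (distance of any of big_jar, vial from where it was at the start of the episode above 0.03 m or angle between any of big_jar, vial's own z axis and vertical above 0.3 rad).
It fails at once if another thing on the bench was moved more than 40 mm (distance of any of label_roll, marker, tally, carton, spray from where it was at the start of the episode above 0.04 m).
It also fails if it takes over 67 s, if anything falls off the work surface, if the arm or the gripper's body presses on something with over 40 N, if the wrist force passes 120 N, or if a joint passes its speed limit or range.

## Working session

There is one attempt and no reset: what is moved stays moved. The work goes in short steps, Python scripts to look and compute and a tool call to move; the robot and the scene stay as the last step left them, time stands still between calls to the robot, and variables do not carry over. Pictures are saved under pics/ and viewed, at most 10 in all, crops included, and the job is handed in when it is done.

Besides the shell and the picture viewer there is one more tool, called after "Call:" in YAML: its name, and indented under it one key for each argument. arm_command: Moves the arm, as the interface text tells. Its arguments: {"type":"object","properties":{"increments":{"type":"array"}},"required":["increments"]}

```bash
mkdir -p pics
cat > h.py <<'E'
import numpy as np, cv2
from rig import ctrl
def cam(n):
    p,d=ctrl.camera(n); i=ctrl.camera_info(n)
    return p,d,i
def f(i): return 210/np.tan(np.radians(i["fovy"])/2)
def ray(i,u,v,z):
    R=np.array(i["R"]);t=np.array(i["t"]);c=-R.T@t
    d=R.T@np.array([(u-i["cx"])/f(i),(v-i["cy"])/f(i),1])
    return c+d*(z-c[2])/d[2]
def cloud(i,d):
    R=np.array(i["R"]);t=np.array(i["t"]);v,u=np.indices(d.shape)
    P=np.stack([(u-i["cx"])/f(i)*d,(v-i["cy"])/f(i)*d,d],-1)
    return (P-t)@R
E
python3 - <<'E'
from h import *
for n in("top","side"):
    p,d,i=cam(n); cv2.imwrite(f"pics/{n}0.png",p[...,::-1]); np.savez(f"{n}0.npz",p=p,d=d)
    print(n,i)
print(ctrl.state())
E
```

```text
top {'fovy': 52.55537708434907, 'cx': 285.02955864840794, 'cy': 209.72827140087423, 'R': array([[-3.11947436e-03, -9.99995059e-01, -3.88708304e-04],
       [-9.84486855e-01,  3.13928821e-03, -1.75430265e-01],
       [ 1.75430619e-01, -1.64571999e-04, -9.84491783e-01]]), 't': array([-0.01909118,  0.55441689,  1.28458971])}
side {'fovy': 55.177926122810725, 'cx': 282.5863341002656, 'cy': 212.54094686647096, 'R': array([[-9.96361172e-01, -8.52300332e-02,  5.06189781e-04],
       [-5.06200024e-02,  5.86961970e-01, -8.08030483e-01],
       [ 6.85713507e-02, -8.05115822e-01, -5.89140461e-01]]), 't': array([0.55403914, 0.10929314, 0.9813485 ])}
{'time_s': 0.1, 'q': array([-1.26358551e+00,  1.24419148e-01,  1.65155707e+00, -4.92737645e-06,
        1.36747535e+00, -8.25909472e-02]), 'dq': array([-0.00088683, -0.00124198, -0.00183617,  0.00102402, -0.00029244,
       -0.0015091 ]), 'joint_torque': array([ 8.79508025e-04, -4.18879330e+01, -3.61097109e+01,  7.77936867e-02,
        4.61656717e-02, -6.80651738e-05]), 'ee_pos': array([ 0.24680778, -0.60070456,  0.22151176]), 'eef_rot': array([ 9.81066350e-01,  1.93669703e-01, -1.06565239e-04, -9.23331058e-04]), 'wrist_force': array([0.24689109, 0.11663068, 0.57605825]), 'moment': array([-0.06154125, -0.03174911, -0.01369198]), 'finger_force': 0.0, 'grip_width': 1.000427645730036}
```

View pics/top0.png

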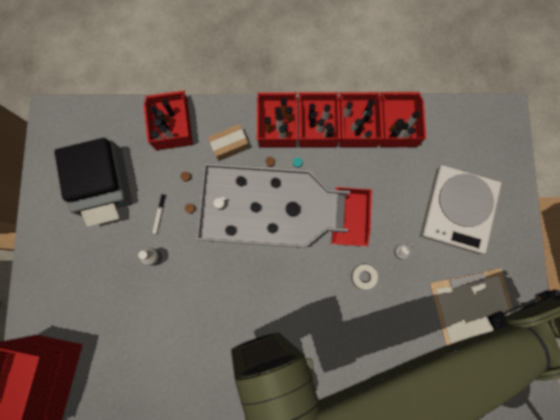

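View pics/side0.png

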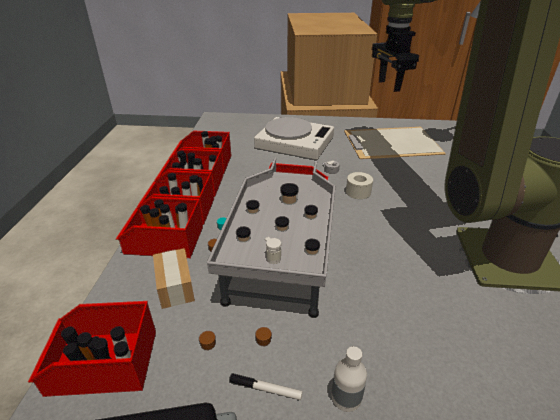

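The top view shows the lids of the five small jars at (241,181), (276,183), (256,207), (231,230) and (272,228). The big jar is at (293,209), the vial at (220,203) and the spout near (345,210). The side view confirms the layout.

```bash
cat >> h.py <<'E'
def jars(p,i,save=None):
    hsv=cv2.cvtColor(p,cv2.COLOR_RGB2HSV)
    m=(hsv[...,2]<48).astype(np.uint8); m[:, :195]=0; m[:,400:]=0; m[:165]=0; m[252:]=0
    out=[]
    for c in cv2.findContours(m,cv2.RETR_EXTERNAL,cv2.CHAIN_APPROX_NONE)[0]:
        a=cv2.contourArea(c)
        if a<25: continue
        M=cv2.moments(c);u,v=M["m10"]/M["m00"],M["m01"]/M["m00"]
        out.append((u,v,a))
    return out
E
python3 - <<'E'
from h import *
z=np.load("top0.npz");p,d=z["p"],z["d"];i=ctrl.camera_info("top")
C=cloud(i,d)
win=np.zeros(d.shape,bool);win[155:255,190:385]=1
for n,lo,hi in(("deck+rim",.1,.142),("rim",.124,.142),("deck",.1,.118)):
    m=win&(C[...,2]>lo)&(C[...,2]<hi)
    nl,l,st,_=cv2.connectedComponentsWithStats(m.astype(np.uint8)); k=1+st[1:,4].argmax()
    P=C[l==k][:,:2].astype(np.float32) if n!="rim" else C[m][:,:2].astype(np.float32)
    r=cv2.minAreaRect(P*1000);print(n,len(P),r,cv2.boxPoints(r).round(0).tolist())
dk=win&(abs(C[...,2]-.11)<.008);print("deck z",np.median(C[...,2][dk]))
for u,v,a in jars(p,i):
    D=C[int(v),int(u)]
    zz=.148 if a>180 else .132
    print(round(u),round(v),a,D.round(4),ray(i,u,v,zz).round(4))
print("vial",ray(i,220.5,202,.155),C[203,221])
# row profile along spout: tray middle
for u in range(318,375,3):print(u,C[211,u].round(3))
big=cv2.resize(p[150:260,185:385],None,fx=4,fy=4,interpolation=cv2.INTER_CUBIC);cv2.imwrite("pics/crop0.png",big[...,::-1])
E
```

```text
deck+rim 9744 ((552.656005859375, 11.458786010742188), (436.5335693359375, 230.91989135742188), 85.71685791015625) [[421.0, -198.0], [651.0, -215.0], [684.0, 220.0], [454.0, 238.0]]
rim 1362 ((552.6770629882812, 11.773757934570312), (435.90411376953125, 230.9195098876953), 85.71588134765625) [[421.0, -197.0], [652.0, -214.0], [684.0, 220.0], [454.0, 238.0]]
deck 8185 ((554.9722900390625, 10.358673095703125), (430.7576599121094, 218.60792541503906), 85.93587493896484) [[431.0, -197.0], [649.0, -212.0], [679.0, 217.0], [461.0, 233.0]]
deck z 0.10976101909757015
231 230 32.5 [0.4832 0.1399 0.1304] [0.4804 0.1379 0.132 ]
272 228 30.5 [0.4888 0.0174 0.1301] [0.4864 0.0171 0.132 ]
255 207 35.5 [0.551  0.0675 0.132 ] [0.5483 0.0663 0.132 ]
293 209 99.5 [ 0.5417 -0.0411  0.1485] [ 0.5428 -0.0431  0.132 ]
275 182 36.0 [0.6235 0.0087 0.1316] [0.6221 0.0079 0.132 ]
241 181 34.0 [0.63   0.1129 0.1313] [0.6269 0.1106 0.132 ]
vial [0.55876317 0.16572068 0.155     ] [0.5559874  0.16434332 0.15410349]
318 [ 0.54  -0.12   0.105]
321 [ 0.54  -0.129  0.104]
324 [ 0.54  -0.137  0.108]
327 [ 0.539 -0.146  0.109]
330 [ 0.54  -0.156  0.107]
333 [ 0.539 -0.164  0.112]
336 [ 0.539 -0.173  0.111]
339 [ 0.541 -0.184  0.098]
342 [ 0.543 -0.194  0.09 ]
345 [ 0.558 -0.215  0.004]
348 [ 0.557 -0.224  0.007]
351 [ 0.558 -0.235  0.004]
354 [ 0.558 -0.245  0.001]
357 [ 0.558 -0.255 -0.001]
360 [ 0.558 -0.264  0.   ]
363 [ 0.558 -0.274  0.001]
366 [ 0.557 -0.283  0.004]
369 [ 0.548 -0.282  0.058]
372 [ 0.558 -0.304 -0.003]
```

View pics/crop0.png

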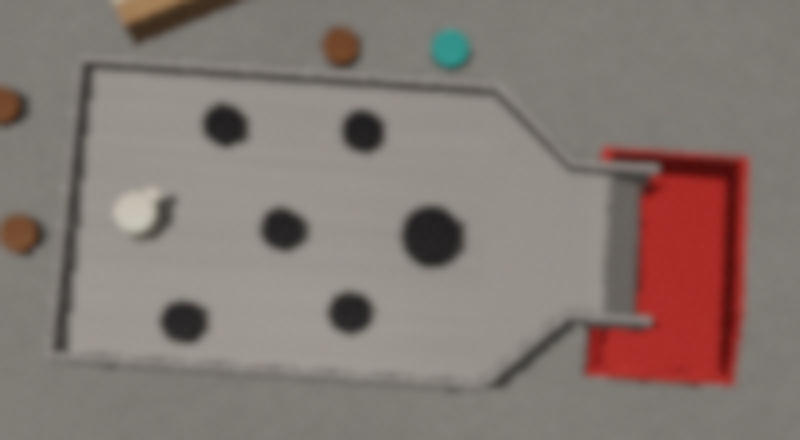

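The crop shows the tray with its spout to the right. The tray yaw is about -4.3°, and its origin is near (553, 17) mm. I'll use a fork with a 24 mm finger gap, turned so that tool x = tray +y and tool y = tray +x.

Call:
arm_command:
  increments:
    - [[240,-262,10],[0,0,-0.55],24]
    - [[478,-525,20],[0,0,-1.107],24]
    - [[478,-525,20],[0,0,-1.107],24]
    - [[478,-525,20],[0,0,-1.107],24]
    - [[478,-525,20],[0,0,-1.107],24]
    - [[478,-525,20],[0,0,-1.107],24]
    - [[478,-525,20],[0,0,-1.107],24]
    - [[478,-525,20],[0,0,-1.107],24]
    - [[478,-525,20],[0,0,-1.107],24]
    - [[478,-525,20],[0,0,-1.107],24]
    - [[478,-525,20],[0,0,-1.107],24]
    - [[478,-525,20],[0,0,-1.107],24]
    - [[478,-525,20],[0,0,-1.107],24]
    - [[478,-525,20],[0,0,-1.107],24]
    - [[478,-525,20],[0,0,-1.107],24]
    - [[478,-525,20],[0,0,-1.107],24]
    - [[478,-525,20],[0,0,-1.107],24]
    - [[478,-525,20],[0,0,-1.107],24]
    - [[478,-525,20],[0,0,-1.107],24]
    - [[478,-525,20],[0,0,-1.107],24]

```text
time_s: 1.77
ee_pos: [0.4892, 0.0659, 0.2021]
eef_rot: [0.732, 0.681, -0.001, -0.0]
wrist_force: [-1.0, 0.1, -0.4]
grip_width: 0.251
finger_force: 0.0
```

```bash
cat >> h.py <<'E'
O=np.array([.5531,.0166]);A=np.array([[.9972,-.0747],[.0747,.9972]])
def tr(P): return (A@(np.array(P)[:2]-O)*1000).round(1)
def tcp():
    from scipy.spatial.transform import Rotation as Ro
    s=ctrl.state();R=Ro.from_quat(s["eef_rot"]).as_matrix()
    print("t",s["time_s"],"tray",tr(s["ee_pos"]),"z",(s["ee_pos"][2]*1000).round(1),"yaw x",np.degrees(np.arctan2(R[1,0],R[0,0])).round(2),"down",R[:,2].round(4),"w",s["grip_width"]*95.1,"F",s["wrist_force"].round(1))
def look(name=None):
    p,d,i=cam("top")
    for u,v,a in jars(p,i): print("px",round(u),round(v),a,tr(ray(i,u,v,.148 if a>70 else .132)))
    w=p[150:260,185:385].min(-1)
    m=((w>165)).astype(np.uint8);n,l,st,c=cv2.connectedComponentsWithStats(m)
    for k in range(1,n):
        if 25<st[k,4]<200: print("white",st[k,4],c[k]+[185,150],tr(ray(i,c[k][0]+185,c[k][1]+150,.155)))
    if name: cv2.imwrite(f"pics/{name}.png",cv2.resize(p[140:270,185:385],None,fx=4,fy=4)[...,::-1])
    tcp()
E
python3 -c "
from h import *
look()"
```

```text
px 273 228 40.0 [-66.5  -7.8]
px 242 232 561.5 [-88.   78.7]
px 292 209 136.5 [ -9. -59.]
px 275 182 35.0 [69.7 -3.6]
px 240 180 26.5 [ 68.  100.3]
t 1.8167 tray [-67.4  43.7] z 202.3 yaw x 85.73 down [-9.e-04 -5.e-04 -1.e+00] w 23.98823459802258 F [-0.1 -0.1  0.5]
```

Call:
arm_command:
  increments:
    - [[0,0,40],[0,0,0],24]
    - [[0,0,78],[0,0,0],24]
    - [[0,0,78],[0,0,0],24]
    - [[-13,0,78],[0,0,0],24]
    - [[-26,0,78],[0,0,0],24]
    - [[-39,0,78],[0,0,0],24]
    - [[-52,0,78],[0,0,0],24]
    - [[-65,0,78],[0,0,0],24]
    - [[-78,0,78],[0,0,0],24]
    - [[-91,0,78],[0,0,0],24]
    - [[-104,0,78],[0,0,0],24]
    - [[-117,0,78],[0,0,0],24]
    - [[-125,1,78],[0,0,0],24]
    - [[-134,5,78],[0,0,0],24]
    - [[-145,13,78],[0,0,0],24]
    - [[-155,21,78],[0,0,0],24]
    - [[-165,29,78],[0,0,0],24]
    - [[-175,36,78],[0,0,0],24]
    - [[-185,42,78],[0,0,0],24]
    - [[-185,42,78],[0,0,0],24]

```text
time_s: 3.48
ee_pos: [0.519, -0.1234, 0.1247]
eef_rot: [0.733, 0.68, -0.0, 0.0]
wrist_force: [-0.3, 1.5, -0.1]
grip_width: 0.254
finger_force: 0.0
```

```bash
python3 -c "
from h import *
look('a')"
```

```text
px 231 230 34.5 [-81.9 115.3]
px 325 222 286.5 [ -40.1 -157.4]
px 255 207 34.5 [-8.3 49.1]
px 292 209 98.5 [ -8.5 -59.9]
px 276 182 37.0 [69.2 -4.2]
px 241 181 35.5 [66.9 99. ]
white 66 [218.31818182 202.06060606] [ -6.1 155.4]
t 3.5333 tray [ -24.3 -141.3] z 124.5 yaw x 85.69 down [-5.e-04  2.e-04 -1.e+00] w 23.859344581818956 F [-0.2 -0.5 -0.2]
```

View pics/a.png

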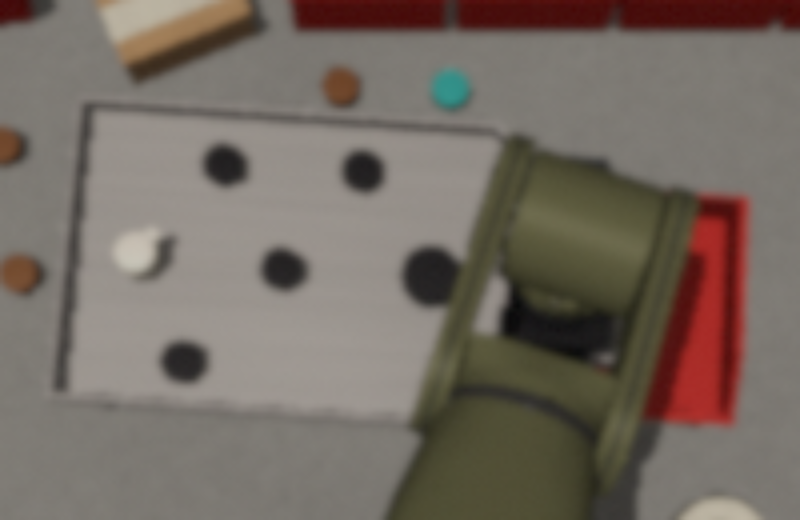

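The other jars haven't moved, and jar2 is hidden under the wrist in the fork. I'll finish this push and go to the next jar.

Call:
arm_command:
  increments:
    - [[-8,2,0],[0,0,0],24]
    - [[-16,4,0],[0,0,0],24]
    - [[-24,6,0],[0,0,0],24]
    - [[-32,8,0],[0,0,0],24]
    - [[-40,10,0],[0,0,0],24]
    - [[-47,12,0],[0,0,0],24]
    - [[-54,12,0],[0,0,0],24]
    - [[-54,12,0],[0,0,0],24]
    - [[-54,12,-40],[0,0,0],24]
    - [[-54,12,-78],[0,0,0],24]
    - [[185,94,-78],[0,0,0],24]
    - [[185,94,-78],[0,0,0],24]
    - [[185,94,-78],[0,0,0],24]
    - [[185,94,-78],[0,0,0],24]
    - [[185,94,-78],[0,0,0],24]
    - [[185,94,-78],[0,0,0],24]
    - [[185,94,-78],[0,0,0],24]
    - [[185,94,-78],[0,0,0],24]
    - [[185,94,-78],[0,0,0],24]
    - [[185,94,-78],[0,0,0],24]

```text
time_s: 5.2
ee_pos: [0.6248, 0.055, 0.2025]
eef_rot: [0.733, 0.68, -0.0, -0.0]
wrist_force: [-0.4, 0.4, -0.0]
grip_width: 0.25
finger_force: 0.0
```

```bash
python3 -c "
from h import *
look('b')"
```

```text
px 292 208 143.0 [ -8.3 -59. ]
px 253 171 265.5 [96.  64.2]
white 36 [215.72222222 202.72222222] [ -8.6 162.7]
t 5.25 tray [68.7 43.4] z 202.6 yaw x 85.67 down [-3.e-04 -3.e-04 -1.e+00] w 24.334944189988658 F [-0.4  0.7  1.1]
```

View pics/b.png

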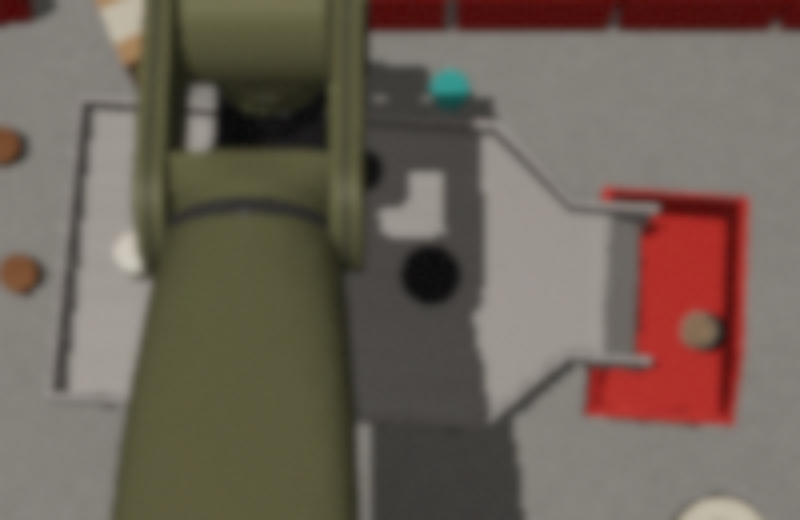

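Jar2 lies in the bin, seen at crop pixel (700,330). Jar4 is next.

Call:
arm_command:
  increments:
    - [[0,0,40],[0,0,0],24]
    - [[0,0,78],[0,0,0],24]
    - [[0,0,78],[0,0,0],24]
    - [[-13,0,78],[0,0,0],24]
    - [[-26,0,78],[0,0,0],24]
    - [[-39,0,78],[0,0,0],24]
    - [[-52,0,78],[0,0,0],24]
    - [[-64,0,78],[0,0,0],24]
    - [[-76,-2,78],[0,0,0],24]
    - [[-88,-5,78],[0,0,0],24]
    - [[-100,-8,78],[0,0,0],24]
    - [[-112,-11,78],[0,0,0],24]
    - [[-123,-15,78],[0,0,0],24]
    - [[-134,-20,78],[0,0,0],24]
    - [[-145,-26,78],[0,0,0],24]
    - [[-156,-32,78],[0,0,0],24]
    - [[-166,-38,78],[0,0,0],24]
    - [[-176,-44,78],[0,0,0],24]
    - [[-185,-48,78],[0,0,0],24]
    - [[-193,-51,78],[0,0,0],24]

```text
time_s: 6.92
ee_pos: [0.5594, -0.1336, 0.1247]
eef_rot: [0.733, 0.68, -0.0, -0.0]
wrist_force: [0.1, -0.2, 0.1]
grip_width: 0.252
finger_force: 0.1
```

```bash
python3 -c "
from h import *
tcp()"
```

```text
t 6.9167 tray [  17.5 -149.4] z 124.7 yaw x 85.74 down [-1.e-04  0.e+00 -1.e+00] w 24.010644048296385 F [ 0.1 -0.2  0.1]
```

Call:
arm_command:
  increments:
    - [[-8,-2,0],[0,0,0],24]
    - [[-16,-4,0],[0,0,0],24]
    - [[-24,-6,0],[0,0,0],24]
    - [[-32,-6,0],[0,0,0],24]
    - [[-39,-6,0],[0,0,0],24]
    - [[-46,-6,0],[0,0,0],24]
    - [[-46,-6,0],[0,0,0],24]
    - [[-46,-6,-40],[0,0,0],24]
    - [[-46,-6,-78],[0,0,0],24]
    - [[237,-26,-78],[0,0,0],24]
    - [[237,-26,-78],[0,0,0],24]
    - [[237,-26,-78],[0,0,0],24]
    - [[237,-26,-78],[0,0,0],24]
    - [[237,-26,-78],[0,0,0],24]
    - [[237,-26,-78],[0,0,0],24]
    - [[237,-26,-78],[0,0,0],24]
    - [[237,-26,-78],[0,0,0],24]
    - [[237,-26,-78],[0,0,0],24]
    - [[237,-26,-78],[0,0,0],24]
    - [[237,-26,-78],[0,0,0],24]

```text
time_s: 8.58
ee_pos: [0.5518, 0.1046, 0.2026]
eef_rot: [0.733, 0.68, -0.0, 0.0]
wrist_force: [-0.0, -0.1, -0.6]
grip_width: 0.256
finger_force: 0.0
```

```bash
python3 -c "
from h import *
look('c')"
```

```text
px 292 209 120.0 [ -8.9 -57.4]
px 256 206 37.5 [-6.7 46.3]
px 232 202 432.0 [ -1.6 117.2]
px 206 200 88.0 [ -0.5 192.2]
t 8.6333 tray [-7.8 87.4] z 202.6 yaw x 85.66 down [-2.e-04 -2.e-04 -1.e+00] w 24.284478332389984 F [-0.7 -0.2  0.7]
```

View pics/c.png

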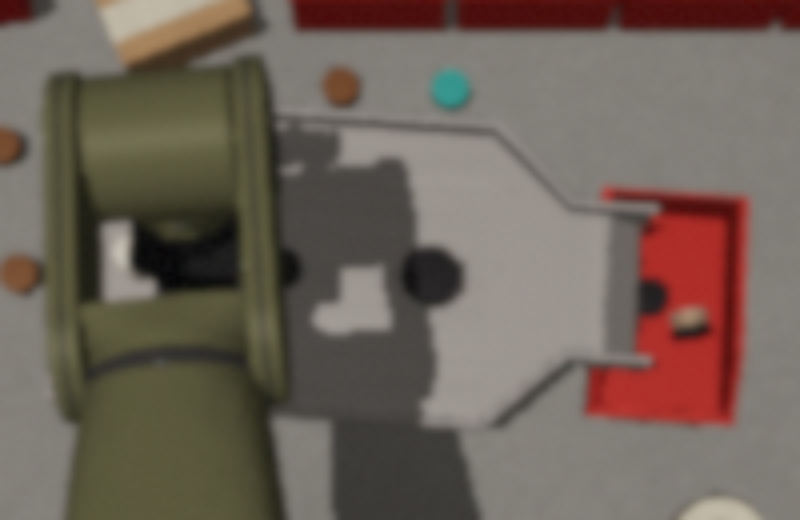

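Two jars are now in the bin, at crop pixels (655,297) and (690,320). The middle jar is next, going round the +x side of the big jar.

Call:
arm_command:
  increments:
    - [[0,0,40],[0,0,0],24]
    - [[0,0,78],[0,0,0],24]
    - [[0,0,78],[0,0,0],24]
    - [[-9,0,78],[0,0,0],24]
    - [[-19,0,78],[0,0,0],24]
    - [[-30,7,78],[0,0,0],24]
    - [[-41,14,78],[0,0,0],24]
    - [[-52,21,78],[0,0,0],24]
    - [[-64,28,78],[0,0,0],24]
    - [[-75,35,78],[0,0,0],24]
    - [[-87,42,78],[0,0,0],24]
    - [[-98,49,78],[0,0,0],24]
    - [[-110,55,78],[0,0,0],24]
    - [[-122,58,78],[0,0,0],24]
    - [[-135,58,78],[0,0,0],24]
    - [[-148,58,78],[0,0,0],24]
    - [[-161,58,78],[0,0,0],24]
    - [[-173,57,78],[0,0,0],24]
    - [[-184,52,78],[0,0,0],24]
    - [[-194,46,78],[0,0,0],24]

```text
time_s: 10.3
ee_pos: [0.5827, -0.0925, 0.1247]
eef_rot: [0.733, 0.68, -0.0, -0.0]
wrist_force: [0.1, 0.3, 1.5]
grip_width: 0.256
finger_force: 0.1
```

```bash
python3 -c "
from h import *
look()"
```

```text
px 231 230 32.5 [-81.5 115.6]
px 347 214 32.0 [  -9.5 -219. ]
px 313 194 190.0 [  39.  -117.7]
px 241 181 34.0 [66.5 99.3]
white 70 [218.32857143 202.02857143] [ -6.  155.4]
t 10.35 tray [  36.5 -107.9] z 124.4 yaw x 85.69 down [-1.4e-03 -9.0e-04 -1.0e+00] w 23.783510445183428 F [-0.5 -0.6 -0.2]
```

Call:
arm_command:
  increments:
    - [[-11,-6,0],[0,0,0],24]
    - [[-22,-12,0],[0,0,0],24]
    - [[-32,-17,0],[0,0,0],24]
    - [[-42,-21,0],[0,0,0],24]
    - [[-51,-24,0],[0,0,0],24]
    - [[-60,-26,0],[0,0,0],24]
    - [[-68,-28,0],[0,0,0],24]
    - [[-76,-28,0],[0,0,0],24]
    - [[-83,-28,0],[0,0,0],24]
    - [[-88,-28,0],[0,0,0],24]
    - [[-88,-28,-40],[0,0,0],24]
    - [[-88,-28,-78],[0,0,0],24]
    - [[246,30,-78],[0,0,0],24]
    - [[246,30,-78],[0,0,0],24]
    - [[246,30,-78],[0,0,0],24]
    - [[246,30,-78],[0,0,0],24]
    - [[246,30,-78],[0,0,0],24]
    - [[246,30,-78],[0,0,0],24]
    - [[246,30,-78],[0,0,0],24]
    - [[246,30,-78],[0,0,0],24]

```text
time_s: 12.02
ee_pos: [0.6303, 0.1484, 0.2027]
eef_rot: [0.733, 0.681, 0.0, 0.0]
wrist_force: [0.8, 0.3, 0.5]
grip_width: 0.253
finger_force: 0.0
```

Call:
arm_command:
  increments:
    - [[0,0,0],[0,0,0],24]
    - [[0,0,0],[0,0,0],24]

```text
time_s: 12.18
ee_pos: [0.6301, 0.1484, 0.2022]
eef_rot: [0.731, 0.682, -0.0, -0.0]
wrist_force: [-0.2, -0.6, 0.3]
grip_width: 0.251
finger_force: 0.0
```

```bash
python3 -c "
from h import *
look('d')"
```

```text
px 293 209 95.5 [ -8.8 -60. ]
px 236 215 43.0 [-38.  105.1]
px 240 180 73.5 [66.4 99.6]
px 212 169 163.5 [ 93.9 184.9]
t 12.2333 tray [ 66.9 135.7] z 202.2 yaw x 85.87 down [-7.e-04 -5.e-04 -1.e+00] w 24.308057619680316 F [-0.7 -0.5 -0. ]
```

View pics/d.png

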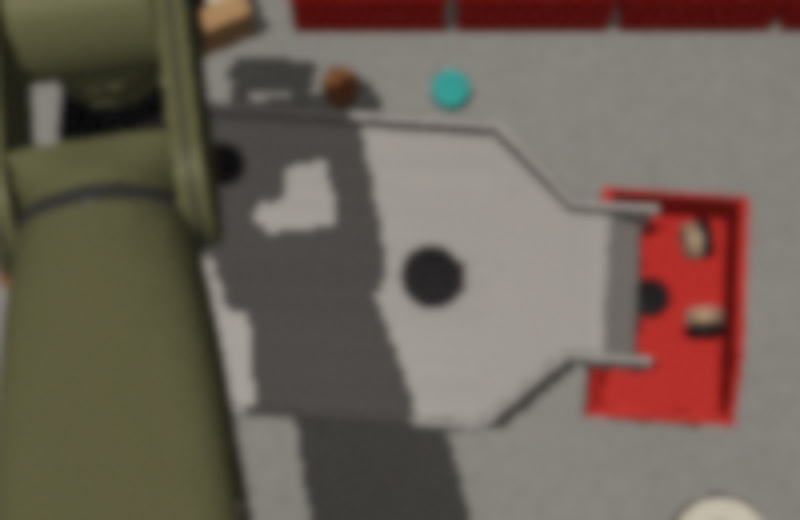

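Three jars are in the bin, and the big jar hasn't moved. Jar5 is next.

Call:
arm_command:
  increments:
    - [[0,0,40],[0,0,0],24]
    - [[0,0,78],[0,0,0],24]
    - [[0,0,78],[0,0,0],24]
    - [[-13,0,78],[0,0,0],24]
    - [[-26,0,78],[0,0,0],24]
    - [[-39,0,78],[0,0,0],24]
    - [[-52,0,78],[0,0,0],24]
    - [[-65,0,78],[0,0,0],24]
    - [[-78,0,78],[0,0,0],24]
    - [[-91,0,78],[0,0,0],24]
    - [[-104,0,78],[0,0,0],24]
    - [[-117,0,78],[0,0,0],24]
    - [[-130,0,78],[0,0,0],24]
    - [[-143,0,78],[0,0,0],24]
    - [[-156,0,78],[0,0,0],24]
    - [[-169,-2,78],[0,0,0],24]
    - [[-182,-4,78],[0,0,0],24]
    - [[-195,-7,78],[0,0,0],24]
    - [[-207,-10,78],[0,0,0],24]
    - [[-217,-14,78],[0,0,0],24]

```text
time_s: 13.9
ee_pos: [0.5995, -0.0705, 0.1246]
eef_rot: [0.733, 0.68, -0.0, 0.0]
wrist_force: [0.4, 0.8, -0.5]
grip_width: 0.248
finger_force: 0.1
```

```bash
python3 -c "
from h import *
look()"
```

```text
px 231 230 33.0 [-81.7 115.7]
px 305 187 178.5 [ 58.6 -91.3]
white 71 [218.38028169 201.95774648] [ -5.8 155.3]
t 13.95 tray [ 52.1 -84.6] z 124.5 yaw x 85.68 down [-0.001 -0.001 -1.   ] w 23.96202650146856 F [-0.1 -1.5 -0.5]
```

Call:
arm_command:
  increments:
    - [[-11,-6,0],[0,0,0],24]
    - [[-22,-12,0],[0,0,0],24]
    - [[-33,-18,0],[0,0,0],24]
    - [[-44,-23,0],[0,0,0],24]
    - [[-55,-28,0],[0,0,0],24]
    - [[-65,-29,0],[0,0,0],24]
    - [[-75,-29,0],[0,0,0],24]
    - [[-84,-29,0],[0,0,0],24]
    - [[-92,-29,0],[0,0,0],24]
    - [[-100,-29,0],[0,0,0],24]
    - [[-107,-29,0],[0,0,0],24]
    - [[-111,-29,0],[0,0,0],24]
    - [[-111,-29,0],[0,0,0],24]
    - [[-111,-29,-40],[0,0,0],24]
    - [[-111,-29,-78],[0,0,0],24]
    - [[-111,-29,-78],[0,0,0],24]

```text
time_s: 15.28
ee_pos: [0.5669, -0.1789, 0.2118]
eef_rot: [0.733, 0.681, 0.003, 0.006]
wrist_force: [0.9, -0.3, 1.4]
grip_width: 0.254
finger_force: 0.0
```

Call:
arm_command:
  increments:
    - [[348,-102,0],[0,0,0],24]
    - [[348,-102,0],[0,0,0],24]
    - [[348,-102,0],[0,0,0],24]
    - [[348,-102,0],[0,0,0],24]
    - [[348,-102,0],[0,0,0],24]
    - [[348,-102,0],[0,0,0],24]
    - [[348,-102,0],[0,0,0],24]
    - [[348,-102,0],[0,0,0],24]
    - [[348,-102,0],[0,0,0],24]
    - [[348,-102,0],[0,0,0],24]
    - [[348,-102,0],[0,0,0],24]

```text
time_s: 16.2
ee_pos: [0.4863, 0.1785, 0.2027]
eef_rot: [0.731, 0.682, 0.0, 0.0]
wrist_force: [0.8, -0.4, 0.0]
grip_width: 0.251
finger_force: 0.0
```

```bash
python3 -c "
from h import *
look('e')"
```

```text
px 204 232 274.0 [-95.9 190.1]
px 293 209 99.0 [ -8.7 -60.2]
px 222 219 281.0 [-53.  140.1]
t 16.25 tray [-78.3 155.4] z 202.7 yaw x 85.87 down [ 3.e-04 -4.e-04 -1.e+00] w 24.122537900908945 F [ 0.3 -0.6 -0.8]
```

View pics/e.png

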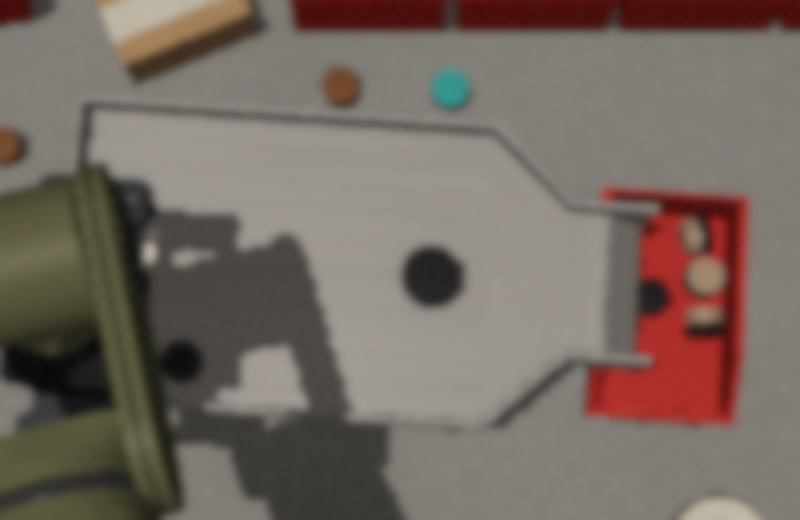

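Four jars are in the bin. The last one, jar1, is at crop pixel (183,360).

Call:
arm_command:
  increments:
    - [[0,0,40],[0,0,0],24]
    - [[0,0,78],[0,0,0],24]
    - [[0,0,78],[0,0,0],24]
    - [[-13,0,78],[0,0,0],24]
    - [[-26,0,78],[0,0,0],24]
    - [[-39,0,78],[0,0,0],24]
    - [[-52,1,78],[0,0,0],24]
    - [[-65,2,78],[0,0,0],24]
    - [[-78,3,78],[0,0,0],24]
    - [[-91,4,78],[0,0,0],24]
    - [[-104,6,78],[0,0,0],24]
    - [[-117,8,78],[0,0,0],24]
    - [[-130,10,78],[0,0,0],24]
    - [[-143,11,78],[0,0,0],24]
    - [[-156,11,78],[0,0,0],24]
    - [[-169,11,78],[0,0,0],24]
    - [[-182,11,78],[0,0,0],24]
    - [[-195,11,78],[0,0,0],24]
    - [[-208,11,78],[0,0,0],24]
    - [[-220,11,78],[0,0,0],24]

```text
time_s: 17.92
ee_pos: [0.4819, -0.0456, 0.1269]
eef_rot: [0.733, 0.68, 0.001, 0.001]
wrist_force: [0.8, 1.0, -0.0]
grip_width: 0.251
finger_force: 0.1
```

```bash
python3 -c "
from h import *
look()"
```

```text
px 294 240 337.0 [-98.8 -70.7]
white 66 [218.31818182 202.06060606] [ -6.1 155.4]
t 17.9667 tray [-66.3 -68.7] z 126.7 yaw x 85.61 down [ 0.0026 -0.0022 -1.    ] w 23.75706566993339 F [-0.8 -1.3 -0.4]
```

Call:
arm_command:
  increments:
    - [[-11,1,0],[0,0,0],24]
    - [[-21,4,0],[0,0,0],24]
    - [[-31,11,0],[0,0,0],24]
    - [[-41,18,0],[0,0,0],24]
    - [[-51,25,0],[0,0,0],24]
    - [[-61,31,0],[0,0,0],24]
    - [[-71,36,0],[0,0,0],24]
    - [[-81,39,0],[0,0,0],24]
    - [[-91,41,0],[0,0,0],24]
    - [[-100,42,0],[0,0,0],24]
    - [[-108,42,0],[0,0,0],24]
    - [[-116,42,0],[0,0,0],24]
    - [[-123,42,0],[0,0,0],24]
    - [[-128,42,0],[0,0,0],24]
    - [[-128,42,0],[0,0,0],24]
    - [[-128,42,-40],[0,0,0],24]
    - [[-128,42,-80],[0,0,0],24]
    - [[-128,42,-110],[0,0,0],24]
    - [[-128,42,-110],[0,0,0],24]

```text
time_s: 19.55
ee_pos: [0.5174, -0.1753, 0.2434]
eef_rot: [0.733, 0.681, 0.003, 0.006]
wrist_force: [0.2, -0.5, 1.7]
grip_width: 0.251
finger_force: 0.0
```

Call:
arm_command:
  increments:
    - [[-240,0,0],[0,0,0],24]
    - [[-240,0,0],[0,0,0],24]
    - [[-240,0,0],[0,0,0],24]
    - [[-240,0,0],[0,0,0],24]
    - [[-240,0,0],[0,0,0],24]
    - [[-240,0,0],[0,0,0],24]
    - [[-240,0,0],[0,0,0],24]
    - [[-240,0,0],[0,0,0],24]
    - [[-240,0,0],[0,0,0],24]

```text
time_s: 20.3
ee_pos: [0.4961, -0.4126, 0.2339]
eef_rot: [0.733, 0.68, 0.0, -0.001]
wrist_force: [0.6, -0.1, 0.5]
grip_width: 0.253
finger_force: 0.0
```

```bash
python3 -c "
from h import *
look('g')"
```

```text
px 293 209 97.0 [ -8.7 -60.2]
white 79 [218.18987342 201.79746835] [ -5.4 155.8]
t 20.35 tray [ -24.6 -431.8] z 234.2 yaw x 85.82 down [-4.e-04  1.e-03 -1.e+00] w 24.057699400487795 F [0.2 0.1 0.7]
```

View pics/g.png

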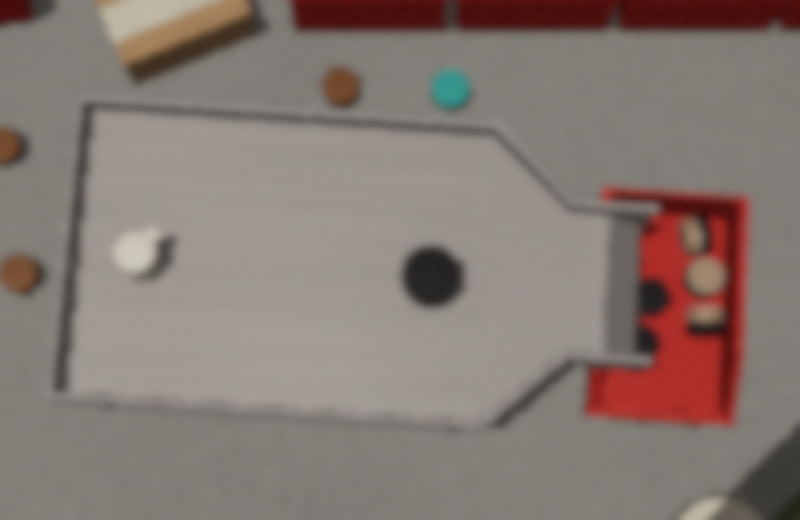

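All five jars are in the bin, and the big jar and vial are standing where they began. I'll check the heights of the two dark lids near the apron, then hand in.

```bash
python3 -c "
from h import *
p,d,i=cam('top');C=cloud(i,d)
a,b=C[225,347],C[214,348];print(a,tr(a),b,tr(b))
if max(a[2],b[2])<.06: print(ctrl.sign_off())"
```

```text
[ 0.50922102 -0.21772763  0.02197287] [ -26.3 -236.9] [ 0.54281022 -0.22026886  0.03308661] [   7.4 -237. ]
the job is handed in; nothing more can be done
None
```

All five small jars are in the red bin; the big jar and vial still stand where they began, the hand is clear, and I handed the job in at about 20 s of the 67 s allowed (no verdict was returned).

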